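# Nest a parts cup without jamming it

### The arm

A 6-joint arm with a two-finger parallel gripper is mounted at the origin on a cart in front of the work surface, level with it; the furniture and walls round the work are solid. World frame = base frame: x ahead of the robot, y to its left, z up, the work surface at z = 0. Lengths are in m, angles in degrees, forces in N, time in s.
With the tool pointing down it reaches from about 0.425 to 0.95 m from the base axis. Payload 3.5 kg.
Tool frame: the origin (TCP) lies midway between the tips of the shut fingers; the grasp point (between the pads) lies 19 mm behind it; z points along the fingers, y is the line along which they close (so a half turn about z gives the same grasp; the last joint's range is limited). The gripper opens to 85 mm and grips with 20 to 120 N. Pads are 22 mm wide; open, the fingers measure 114 mm over their backs; the gripper's body (76 mm by 85 mm) begins 54 mm behind the grasp point. The pads swing forward as they close: fully open they stand 13 mm farther back than shut.
Start: joints at [-84.053, 16.404, 90.338, -0, 73.258, -8.594], TCP at [0.17, -0.653, 0.231] pointing down, gripper open.
Joint ranges: [-158.93, 158.93], [-51.34, 127.21], [12.03, 142.37], [-87.48, 267.48], [13.55, 161.25], [-162.69, 162.69]. Speed limits (degrees/s): [159.86, 159.86, 180, 180, 180, 180].

### API

Orientations are given as [roll, pitch, yaw] about the fixed x, y, z axes, in that order (R = Rz(yaw) Ry(pitch) Rx(roll)).
In Python, from bench import readout, eyes, job, nets gives the robot as it stands.
- The arm moves only by the tool arm_command, never from a script. Its argument "steps" is one flat list of numbers, 7 for each row, row after row: the gripper command: -1 is shut, 1 is fully open, values between are in proportion, then the shift along the tool's x, y, z in units of 25 mm (1.0 is 25 mm), then the turn, a rotation vector about the tool's x, y, z in units of 5 degrees (1.0 is 5 degrees). In form: [fingers, tx, ty, tz, rx, ry, rz, fingers, tx, ty, tz, rx, ry, rz, ...]. A call has 1 to 10 rows; each row shifts and turns the commanded pose from where the row before left it, along the tool's axes as they then stand; what a row does not reach is not made up. A row lasts 1/12 s, in which the tool goes at most 41.7 mm and 7.16 degrees, less where a joint would pass 70% of its speed; a pose out of reach is approached as far as the arm can. A call is refused whole if a number of a shift passes 1 or a number of a turn 1, either way. A call with a gripper value outside its range is refused whole. The fingers move at their own pace and stop on an object; the grip force is fixed at half the most. Time passes only in rows, so rows that do not move let the fingers close. It gives the time, the measured TCP pose, the force, the opening and the grip force at its end, in the units of the state.
- readout.sense(): the state, without advancing time (a new reading comes with each control period).
- eyes.capture(name): name is "side" or "top" or "wrist"; returns the picture (420x560x3 uint8, red, green, blue); there is no depth.
- eyes.camera_model(name): a dict with "K" (3x3 intrinsics, pixels), "extrinsics" (4x4, takes a point from camera to world coordinates). Camera axes: x right, y down, z forward; pixel columns grow to the right and rows downward; lengths in m; the calibration is good to about 2 mm. A picture is of the moment at which its call begins: read the wrist's pose just before it. camera_model takes no time and is no camera call; for the wrist camera it gives the pose at the moment of the call.
- job.finish_job(): hands the job in; it is judged then, once.
Trained networks look in the newest picture that a camera, given by its name, has taken for a name from the list of things; names that differ only in an ending like _2 or _b are one class to them, and where a whole thing is asked for, a point or a joint stands for the part that bears it (a point fixed in the world has none). Each returns a list of dicts, best first, with "p" (0 to 1); they miss things now and then, are a little off and sometimes report something else, mostly with a low value. They report only what shows in the picture. A call takes as long as a camera call. They do not tell look-alikes from the thing itself.
- nets.recognise(camera, name): "box" ([left, top, right, bottom] in pixels, round what is visible of it).
- nets.silhouettes(camera, name): "region" (420x560 bool, what is visible of it) and "box" ([left, top, right, bottom] in pixels, round what is visible of it).
The state is a dict: "time": time; "joints": joint angles; "joint_vel": joint speeds; "joint_torque": joint torques, N m; "position": TCP position; "tool_rot": TCP orientation; "force": force on the tool from outside, world axes, zero at the start; "torque": the same for the moment, N m; "opening": finger opening in m; "grip_force": force on a finger pad.
Only numpy, scipy, OpenCV 4.12 (cv2) and the standard library are available. Lean on these libraries where they do the work, as an engineer would, in place of code of your own. Each camera call takes 0.05 s, during which the arm holds its last target. There are 200 camera calls.

### The job

Tidy away the parts cups: set the larger of the two collared cups upright into the mouth of the wide cup and press it down lightly until a gap of about 10 mm is left between the underside of its collar and the wide cup's rim. Stop there: pressed until the collar meets the rim, it jams. Leave the small collared cup where it stands, and the wide cup standing about where it is.

Things in the scene. Friction and masses are not known exactly. Their poses are not given: they have to be found in the camera images.
- cup_mid (a point): Larger collared cup: bare aluminium, open top, 77 mm high, loose, 0.1 kg. Lower 55 mm taper from 28 mm diameter at the foot to 50 mm; above is a straight round collar, 60 mm in diameter and 22 mm high: grip it there. This point: on the axis half-way up, 38.5 mm above the foot, 16.5 mm below the collar's underside, 27.5 mm below the collar's middle. z up the axis.
- cup: The same larger collared cup; origin at the centre of its foot, z up along the axis.
- small_cup_mid (a point): Small collared cup, a loose bystander: the same shape and metal at 0.72 of the size, collar 43 mm in diameter, 55 mm high. Point on its axis half-way up, 27.7 mm above its foot.
- outer_rim (a point): Centre of the mouth of the wide cup, at rim height, 85 mm above its foot; z up. Bare aluminium, no collar, 62 mm over the rim, mouth 56 mm inside, hollow, 77 mm deep, loose, 0.6 kg. Inside the mouth four sprung steel tabs with slanted lead-ins leave a round opening of 35 mm about 14 mm below the rim.
- outer_cup: The same wide cup; origin at the centre of its foot. The larger collared cup, let down into it, meets the tabs when its collar is still about 24 mm above the rim. Pushed deeper, its taper spreads the tabs: the push grows from nothing there to about 7 N at a gap of 10 mm and 12 N close to no gap. Friction then keeps it where it was pushed to.
Things that resemble listed ones, but are neither listed nor needed, are in the scene too. Leave any green look-alike of the outer_cup alone.

How it is judged (in metres and radians):
On the way:
1. the gripper presses the larger collared cup into the wide cup's mouth until the gap under its collar is less than 17 mm (z of cup_mid in the frame of outer_rim below 0.0005 m and horizontal distance between cup_mid and outer_rim below 0.012 m and contact force between the fingers and cup above 0.5 N), for 0.1 s.
At the end, for the whole second after the job is handed in: The larger collared cup is nested in the wide cup, on its axis within 10 mm and upright in it within 11 degrees, at rest, with a gap of 3 to 17 mm left under its collar; the wide cup stands upright within 50 mm of its start and the small cup within 30 mm of its own (z of cup_mid in the frame of outer_rim between -0.0135 and 0.0005 m and horizontal distance between cup_mid and outer_rim below 0.01 m and angle between the z axis of cup_mid and the z axis of outer_rim, either way round below 0.2 rad and angle between outer_rim's own z axis and vertical below 0.15 rad and distance of outer_rim from where it was at the start of the episode below 0.05 m and linear speed of cup below 0.02 m/s and distance of small_cup_mid from where it was at the start of the episode below 0.03 m); the robot touches nothing.
It fails at once if the cup is jammed: pressed in until less than 1.5 mm is left between its collar and the wide cup's rim (z of cup_mid in the frame of outer_rim below -0.015 m and horizontal distance between cup_mid and outer_rim below 0.015 m).
It fails at once if the small collared cup is knocked over (angle between small_cup_mid's own z axis and vertical above 0.6 rad).
It also fails if it takes over 40 s, if anything falls off the work surface, if the arm or the gripper's body presses on something with over 40 N, if the wrist force passes 120 N, or if a joint passes its speed limit or range.

## Working session

There is one attempt and no reset: what is moved stays moved. The work goes in short steps, Python scripts to look and compute and a tool call to move; the robot and the scene stay as the last step left them, time stands still between calls to the robot, and variables do not carry over. Pictures are saved under pics/ and viewed, at most 12 in all, crops included, and the job is handed in when it is done.

Besides the shell and the picture viewer there is one more tool, called after "Call:" as name(argument=value, ...) on one line, values as JSON. arm_command: Moves the arm, as the interface text tells. Its arguments: {"type":"object","properties":{"steps":{"type":"array"}},"required":["steps"]}

```bash
mkdir -p pics; cat > h.py <<'E'
from bench import readout, eyes, job, nets
import numpy as np, cv2
def save(n,im): cv2.imwrite('pics/'+n,im[:,:,::-1])
def ray(cam,u,v):
    m=eyes.camera_model(cam);K=np.array(m['K']);E=np.array(m['extrinsics'])
    d=E[:3,:3]@np.linalg.inv(K)@[u,v,1];return E[:3,3],d
def atz(cam,u,v,z):
    o,d=ray(cam,u,v);return o+d*(z-o[2])/d[2]
def proj(cam,p):
    m=eyes.camera_model(cam);K=np.array(m['K']);E=np.linalg.inv(np.array(m['extrinsics']))
    c=K@(E[:3,:3]@np.array(p)+E[:3,3]);return c[:2]/c[2]
E
python3 - <<'E'
from h import *
a=eyes.capture('top');b=eyes.capture('side')
cv2.imwrite('pics/a.png',cv2.resize(np.hstack([a,b])[:,:,::-1],(800,300),interpolation=cv2.INTER_AREA))
save('top.png',a);save('side.png',b)
for c in('top','side'):
    print(c,np.round(eyes.camera_model(c)['extrinsics'],3).tolist(),np.round(eyes.camera_model(c)['K'],0).tolist())
    for n in('cup','small_cup_mid','outer_cup'):
        for r in nets.recognise(c,n): 
            x=r['box'];print(c,n,np.round(x,0),round(r['p'],2),np.round(atz(c,(x[0]+x[2])/2,(x[1]+x[3])/2,.05),3))
s=readout.sense();print(s['time'],s['position'],s['tool_rot'],s['force'],s['opening'])
E
```

```text
top [[0.025, -0.993, 0.113, 0.441], [-1.0, -0.025, 0.002, 0.07], [0.0, -0.113, -0.994, 1.045], [0.0, 0.0, 0.0, 1.0]] [[424.0, 0.0, 279.0], [0.0, 424.0, 203.0], [0.0, 0.0, 1.0]]
top cup [265. 185. 291. 209.] 0.95 [0.568 0.075 0.05 ]
top small_cup_mid [356. 209. 375. 230.] 0.73 [ 0.52  -0.132  0.05 ]
top outer_cup [353. 160. 380. 188.] 0.86 [ 0.629 -0.135  0.05 ]
top outer_cup [193. 210. 218. 234.] 0.7 [0.504 0.244 0.05 ]
side [[-0.893, -0.295, 0.341, 0.292], [-0.45, 0.555, -0.699, 0.634], [0.017, -0.778, -0.628, 0.622], [0.0, 0.0, 0.0, 1.0]] [[440.0, 0.0, 275.0], [0.0, 440.0, 207.0], [0.0, 0.0, 1.0]]
side cup [258. 214. 289. 258.] 0.68 [0.566 0.076 0.05 ]
side small_cup_mid [323. 183. 343. 207.] 0.9 [ 0.511 -0.1    0.05 ]
side outer_cup [244. 278. 282. 342.] 0.94 [0.501 0.241 0.05 ]
side outer_cup [281. 154. 311. 198.] 0.58 [ 0.61  -0.125  0.05 ]
0.4 [ 0.16948563 -0.65327284  0.23114103] [-1.79980182e+02 -2.80865218e-03  1.45401432e+01] [-0.99666786 -0.43449007 -0.12137758] 0.08534643825682958
```

View pics/top.png

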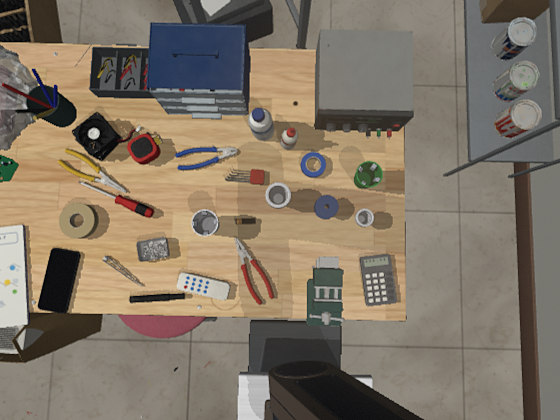

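View pics/side.png

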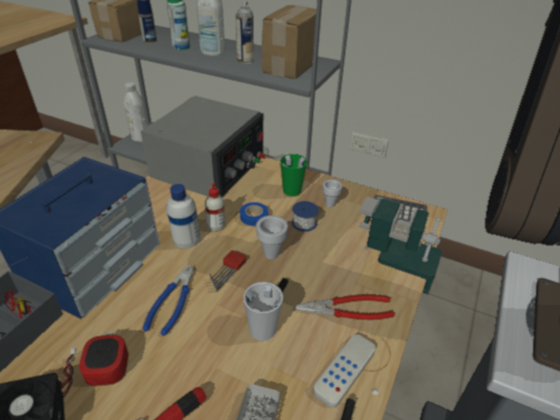

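Candidates (top view):
- Collared, larger: (278,196).
- Collared, small: (365,217).
- Blue tape rolls (313,164) and (326,207): not cups.
- Wide cup: bare aluminium with tabs at (205,222). The green one at (368,174) is the look-alike.

I choose (278,196) and (205,222), and will check them in a crop and fit the positions from both cameras.

```bash
cat >> h.py <<'E'
from scipy.optimize import least_squares
T=np.linspace(0,2*np.pi,60)
PC=[(0,.014),(.055,.025),(.055,.030),(.077,.030)]
PS=[(a*.72,b*.72) for a,b in PC]
PO=[(0,.023),(.085,.031)]
def box(cam,x,y,prof,z0=0):
    P=np.array([proj(cam,(x+r*np.cos(t),y+r*np.sin(t),z+z0)) for z,r in prof for t in T])
    return np.r_[P.min(0),P.max(0)]
def fit(obs,prof,g,z0=0):
    f=lambda q:np.concatenate([box(c,q[0],q[1],prof,z0)-np.array(b) for c,b in obs])
    s=least_squares(f,g,diff_step=1e-3,loss='soft_l1');return s.x,f(s.x)
E
python3 - <<'E'
from h import *
a=eyes.capture('top');b=eyes.capture('side')
def near(c,n,p):
    L=nets.silhouettes(c,n);k=lambda r:np.hypot(*(np.array([(r['box'][0]+r['box'][2])/2,(r['box'][1]+r['box'][3])/2])-p))
    r=min(L,key=k);return r['box']
for n,pr,pt,ps in(('cup',PC,(278,196),(273,236)),('outer_cup',PO,(205,222),(263,310)),('small_cup_mid',PS,(365,219),(333,195))):
    B=[('top',near('top',n,pt)),('side',near('side',n,ps))]
    g=atz('top',*pt,.05)[:2]
    x,r=fit(B,pr,g);print(n,x.round(4),r.round(1),[fit([q],pr,g)[0].round(4) for q in B])
c1=cv2.resize(a[165:250,170:390],None,fx=3.6,fy=3.6,interpolation=cv2.INTER_CUBIC)
c2=cv2.resize(b[140:350,190:400],(290,290))
cv2.imwrite('pics/crop.png',np.vstack([c1,np.pad(c2,((0,0),(0,c1.shape[1]-290),(0,0)))])[:,:,::-1])
E
```

```text
Traceback (most recent call last):
  File "h.py", line 22, in fit
    s=least_squares(f,g,diff_step=1e-3,loss='soft_l1');return s.x,f(s.x)
  File "h.py", line 21, in <lambda>
    f=lambda q:np.concatenate([box(c,q[0],q[1],prof,z0)-np.array(b) for c,b in obs])
                               ~~~^^^^^^^^^^^^^^^^^^^^^
  File "h.py", line 18, in box
    P=np.array([proj(cam,(x+r*np.cos(t),y+r*np.sin(t),z+z0)) for z,r in prof for t in T])
                ~~~~^^^^^^^^^^^^^^^^^^^^^^^^^^^^^^^^^^^^^^^^
  File "h.py", line 10, in proj
    m=eyes.camera_model(cam);K=np.array(m['K']);E=np.linalg.inv(np.array(m['extrinsics']))
ValueError: time passes only in moves, steps and waits
```

```bash
cat > p.py <<'E'
s=open('h.py').read()
s=s.replace("def ray","M={}\ndef cm(c):\n    if c not in M: M[c]=eyes.camera_model(c)\n    return M[c]\ndef ray").replace("m=eyes.camera_model(cam)","m=cm(cam)")
open('h.py','w').write(s)
E
python3 p.py; cat > loc.py <<'E'
from h import *
a=eyes.capture('top');b=eyes.capture('side')
def near(c,n,p):
    L=nets.silhouettes(c,n);k=lambda r:np.hypot(*(np.array([(r['box'][0]+r['box'][2])/2,(r['box'][1]+r['box'][3])/2])-p))
    r=min(L,key=k);return r['box']
for n,pr,pt,ps in(('cup',PC,(278,196),(273,236)),('outer_cup',PO,(205,222),(263,310)),('small_cup_mid',PS,(365,219),(333,195))):
    B=[('top',near('top',n,pt)),('side',near('side',n,ps))]
    g=atz('top',*pt,.05)[:2]
    x,r=fit(B,pr,g);print(n,x.round(4),r.round(1),[fit([q],pr,g)[0].round(4) for q in B])
c1=cv2.resize(a[165:250,170:390],None,fx=3.6,fy=3.6,interpolation=cv2.INTER_CUBIC)
c2=cv2.resize(b[140:350,190:400],(290,290))
cv2.imwrite('pics/crop.png',np.vstack([c1,np.pad(c2,((0,0),(0,c1.shape[1]-290),(0,0)))])[:,:,::-1])
s=readout.sense();print(s['time'])
E
python3 loc.py
```

```text
cup [0.5637 0.0736] [-0.2 -0.9 -0.9  1.  -0.5 -0.3  1.2 -1.3] [array([0.5638, 0.0724]), array([0.5633, 0.0759])]
outer_cup [0.506  0.1307] [45.  -1.5 46.7  0.9 -5.8 83.7  0.5 93.5] [array([0.5028, 0.2357]), array([ 0.6192, -0.1233])]
small_cup_mid [ 0.5199 -0.13  ] [ 0.7  0.4 -1.  -1.3  2.1 -1.6 -0.6  1.3] [array([ 0.5188, -0.1304]), array([ 0.5212, -0.1289])]
1.0
```

View pics/crop.png

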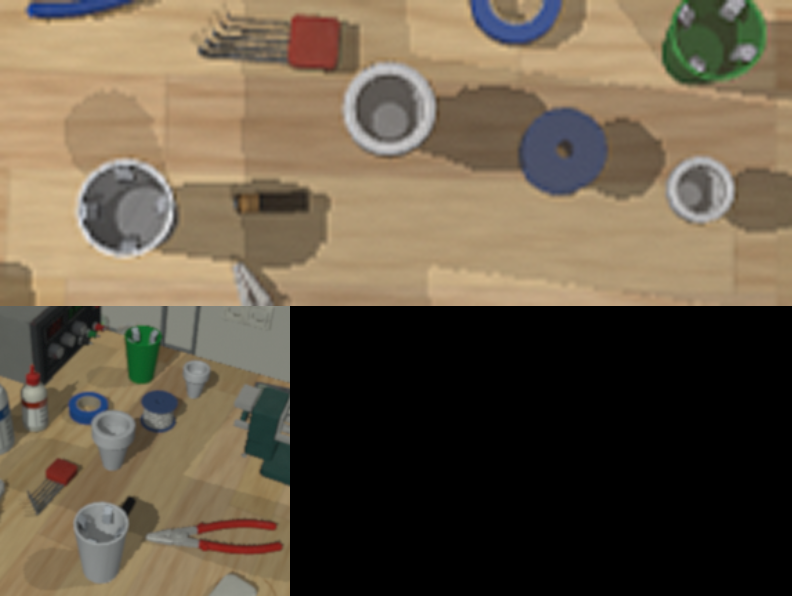

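The crop confirms the choice: collared bare cup at top (278,196), bare wide cup with tabs at (205,222); the tabbed green one is left alone. Moving over the cup.

Call:
arm_command(steps=[1,0.9,-0.97,0,0,0,0,1,0.9,-0.97,0,0,0,0,1,0.9,-0.97,0,0,0,0,1,0.9,-0.97,0,0,0,0,1,0.9,-0.97,0,0,0,0,1,0.9,-0.97,0,0,0,0,1,0.9,-0.97,0,0,0,0,1,0.9,-0.97,0,0,0,0,1,0.9,-0.97,0,0,0,0,1,0.9,-0.97,0,0,0,0])

```text
time: 1.83
position: [0.3269, -0.3607, 0.2316]
tool_rot: [180.0, -0.0, 14.5]
force: [0.9, -0.4, 0.5]
opening: 0.0855
grip_force: 0.0
```

Call:
arm_command(steps=[1,0.9,-0.97,0,0,0,0,1,0.9,-0.97,0,0,0,0,1,0.9,-0.97,0,0,0,0,1,0.9,-0.97,0,0,0,0,1,0.9,-0.97,0,0,0,0,1,0.9,-0.97,0,0,0,0,1,0.9,-0.97,0,0,0,0,1,0.9,-0.97,0,0,0,0,1,0.9,-0.97,0,0,0,0,1,0.9,-0.97,0,0,0,0])

```text
time: 2.67
position: [0.4839, -0.0693, 0.2317]
tool_rot: [180.0, -0.0, 14.5]
force: [-0.2, 0.0, 0.2]
opening: 0.0851
grip_force: 0.0
```

Call:
arm_command(steps=[1,0.9,-0.9,0,0,0,0,1,0.9,-0.9,0,0,0,0,1,0.9,-0.9,0,0,0,0,1,0.9,-0.9,0,0,0,0,1,0.8,-0.8,0,0,0,0,1,0,0,0,0,0,0,1,0,0,0,0,0,0])

```text
time: 3.25
position: [0.5624, 0.0643, 0.2312]
tool_rot: [180.0, 0.0, 14.7]
force: [-0.5, 0.4, -0.2]
opening: 0.0853
grip_force: 0.0
```

```bash
cat > near.py <<'E'
from h import *
import sys
nm,pr,gx,gy,out=sys.argv[1],eval(sys.argv[2]),float(sys.argv[3]),float(sys.argv[4]),sys.argv[5]
s=readout.sense();M['wrist']=eyes.camera_model('wrist')
w=eyes.capture('wrist');save(out,w)
t=np.array(s['position']);yaw=np.radians(s['tool_rot'][2]);print(s['time'],t.round(4),s['tool_rot'].round(1) if hasattr(s['tool_rot'],'round') else s['tool_rot'])
for r in nets.silhouettes('wrist',nm)[:3]:
    x=np.array(r['box']);q,e=fit([('wrist',x)],pr,[gx,gy])
    d=q-t[:2];c,sn=np.cos(yaw),np.sin(yaw)
    print(x.round(),round(r['p'],2),q.round(4),e.round(1),'tool units',np.round([(d@[c,sn])/.025,(d@[sn,-c])/.025],2))
E
python3 near.py cup PC .564 .0735 w1.png; python3 -c "
from h import *
print(fit([('side',[244,278,282,342]),('top',[193,210,218,234])],PO,[.503,.236]))"
```

```text
3.25 [0.5624 0.0643 0.2312] [180.    0.   14.7]
[241. 143. 305. 208.] 0.66 [0.5718 0.0757] [ 0.5  0.4 -0.5 -0.4] tool units [ 0.48 -0.35]
(array([0.50169057, 0.23899262]), array([-1.00011679,  1.88915182,  0.83423029, -2.20699955, -1.73141728,
       -1.30090025,  2.25955513,  2.01976076]))
```

View pics/w1.png

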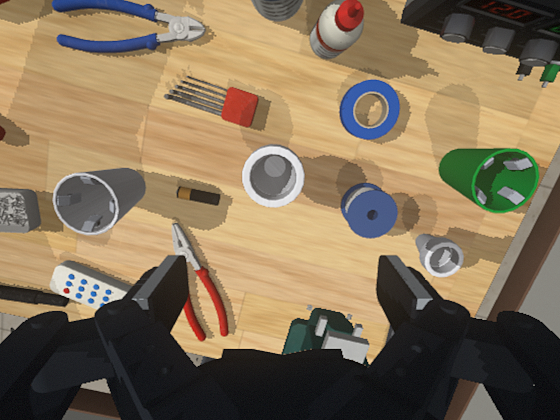

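Wrist view: target cup's collar at (273,177), wide cup at (95,195), small cup at (440,257), green look-alike at (505,180). The wrist fit disagrees with the fixed cameras by 8 mm in x, so I'll check it against the other things.

```bash
python3 near.py outer_cup PO .502 .238 w2.png;python3 near.py small_cup_mid PS .52 -.13 w2.png; python3 - <<'E'
from h import *
for n,p in (('cup rim',(.5637,.0736,.077)),('outer rim',(.502,.238,.085)),('small rim',(.52,-.13,.055)),('outer foot',(.502,.238,0))): print(n,proj('wrist',p).round())
m=cm('wrist');print(np.round(m['extrinsics'],3).tolist(),np.round(m['K']).tolist())
w=eyes.capture('wrist');g=cv2.cvtColor(w,cv2.COLOR_RGB2GRAY)
t=eyes.capture('top');cp=t[195:250,180:235]
for nm,z,im,roi,rr in(('cup','.077',t,(255,175,300,220),.03),('outer','.085',t,(180,198,232,248),.031)):
    x0,y0,x1,y1=roi;s=cv2.resize(cv2.cvtColor(im,cv2.COLOR_RGB2GRAY)[y0:y1,x0:x1],None,fx=8,fy=8,interpolation=cv2.INTER_CUBIC)
    R=rr*424/.965*8
    c=cv2.HoughCircles(cv2.GaussianBlur(s,(9,9),0),cv2.HOUGH_GRADIENT,1.5,500,param1=80,param2=20,minRadius=int(R*.88),maxRadius=int(R*1.1))
    if c is not None:
        u,v,r=c[0][0];u,v=x0+u/8-.44,y0+v/8-.44;print(nm,u,v,r/8,R/8,atz('top',u,v,float(z)).round(4))
E
```

```text
3.35 [0.5619 0.0629 0.2312] [180.    0.   14.5]
[439. 146. 540. 216.] 0.79 [ 0.6219 -0.1359] [-1.   2.3  0.7 -1.1] tool units [0.33 8.3 ]
[ 48. 169. 142. 235.] 0.58 [0.5    0.2433] [-0.8 -1.9  1.2  1.5] tool units [-0.58 -7.61]
3.45 [0.5618 0.0623 0.2313] [180.    0.   14.5]
[414. 233. 465. 279.] 0.58 [ 0.524  -0.1312] [ 1.   0.9 -0.8 -0.9] tool units [-3.4   7.12]
cup rim [271. 185.]
outer rim [ 86. 206.]
small rim [442. 264.]
outer foot [128. 186.]
[[0.251, -0.932, -0.263, 0.629], [-0.968, -0.241, -0.068, 0.08], [-0.0, 0.272, -0.962, 0.374], [0.0, 0.0, 0.0, 1.0]] [[318.0, 0.0, 282.0], [0.0, 318.0, 204.0], [0.0, 0.0, 1.0]]
cup 280.52875 191.71625 13.43125 13.181347150259066 [0.577  0.0695 0.077 ]
outer 204.02875 222.40375 12.04375 13.620725388601036 [0.5014 0.2411 0.085 ]
```

Call:
arm_command(steps=[1,0.16,-0.2,0.8,0,0,0,1,0.16,-0.2,0.8,0,0,0,1,0,0,0.8,0,0,0,1,0,0,0.8,0,0,0,1,0,0,0,0,0,0,1,0,0,0,0,0,0])

```text
time: 4.15
position: [0.5665, 0.0746, 0.1503]
tool_rot: [-180.0, 0.2, 14.5]
force: [0.4, 0.3, 0.5]
opening: 0.085
grip_force: 0.0
```

```bash
python3 near.py cup PC .566 .0745 w3.png;  python3 - <<'E'
from h import *
w=eyes.capture('wrist');g=cv2.cvtColor(w,cv2.COLOR_RGB2GRAY)
p=proj('wrist',(.567,.0745,.077));a=proj('wrist',(.567,.1045,.077));R=np.hypot(*(a-p));print(p,R)
c=cv2.HoughCircles(cv2.GaussianBlur(g,(5,5),0),cv2.HOUGH_GRADIENT,1.5,300,param1=80,param2=25,minRadius=int(R*.8),maxRadius=int(R*1.15))
for u,v,r in c[0]: print(u,v,r,atz('wrist',u,v,.077).round(4))
E
```

```text
4.15 [0.5665 0.0746 0.1503] [-180.     0.2   14.5]
[239. 162. 326. 246.] 0.56 [0.5719 0.0756] [ 0.8 -0.8 -0.8  0.8] tool units [0.22 0.01]
[281.54976376 216.45165029] 41.77033212255732
282.75 207.75 38.55 [0.5736 0.0753 0.077 ]
```

View pics/w3.png

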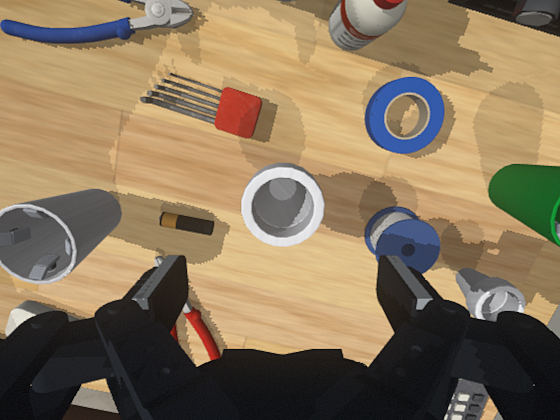

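Cup is centred between the fingers, with its collar at (283,206) and the fingers' midpoint column at 283. Descending and closing.

Call:
arm_command(steps=[1,0.1,0,0.7,0,0,0,1,0.1,0,0.7,0,0,0,1,0,0,0.7,0,0,0,1,0,0,0.7,0,0,0,1,0,0,0.7,0,0,0,1,0,0,0.6,0,0,0,1,0,0,0,0,0,0,1,0,0,0,0,0,0])

```text
time: 4.97
position: [0.5727, 0.0761, 0.0495]
tool_rot: [180.0, -0.0, 14.5]
force: [1.0, 0.4, -0.5]
opening: 0.0853
grip_force: 0.0
```

Call:
arm_command(steps=[-1,0,0,0,0,0,0,-1,0,0,0,0,0,0,-1,0,0,0,0,0,0,-1,0,0,0,0,0,0,-1,0,0,0,0,0,0,-1,0,0,0,0,0,0,-1,0,0,0,0,0,0,-1,0,0,0,0,0,0])

```text
time: 5.63
position: [0.5744, 0.0761, 0.0516]
tool_rot: [179.9, -0.3, 14.5]
force: [0.3, 1.3, 6.4]
opening: 0.0585
grip_force: 64.8
```

Call:
arm_command(steps=[-1,0,0,-0.4,0,0,0,-1,0,0,-0.6,0,0,0,-1,0,0,-0.8,0,0,0,-1,0,0,-0.8,0,0,0,-1,0,0,-0.8,0,0,0,-1,0,0,-0.8,0,0,0,-1,0,0,-0.5,0,0,0,-1,0,0,0,0,0,0,-1,0,0,0,0,0,0])

```text
time: 6.38
position: [0.5723, 0.0761, 0.1667]
tool_rot: [180.0, -0.1, 14.5]
force: [0.1, 0.2, -2.5]
opening: 0.0582
grip_force: 64.6
```

```bash
cat > held.py <<'E'
from h import *
import sys
s=readout.sense();t=np.array(s['position']);print(s['time'],t.round(4),s['tool_rot'],s['opening'],np.round(s['force'],1))
M['wrist']=eyes.camera_model('wrist')
ims=[eyes.capture(c) for c in('wrist','side','top')]
B=[]
for c in('side','top'):
    for r in nets.silhouettes(c,'cup')[:2]: print('cup',c,np.round(r['box']),round(r['p'],2))
    for r in nets.silhouettes(c,'outer_cup')[:2]: print('outer',c,np.round(r['box'],1),round(r['p'],2))
print('outer fit wrist',[(np.round(r['box']),round(r['p'],2),fit([('wrist',r['box'])],PO,[.502,.24])[0].round(4)) for r in nets.silhouettes('wrist','outer_cup')[:3]])
b=ims[1];big=cv2.resize(b[120:350,170:400],(400,400),interpolation=cv2.INTER_CUBIC);w=cv2.resize(ims[0],(400,300))
cv2.imwrite('pics/'+sys.argv[1],np.hstack([big,np.pad(w,((0,100),(0,0),(0,0)))])[:,:,::-1])
E
python3 held.py h1.png
```

```text
6.3833 [0.5723 0.0761 0.1667] [ 1.79982900e+02 -5.51660974e-02  1.45419436e+01] 0.05819553370225282 [ 0.1  0.2 -2.5]
cup side [258. 164. 295. 216.] 0.59
outer side [281.9 154.3 308.9 199.4] 0.96
outer side [244.9 277.7 281.6 341.7] 0.65
cup top [192. 209. 219. 236.] 0.63
outer top [355.7 161.4 380.7 190.1] 0.72
outer top [196.  211.7 217.2 234.9] 0.61
outer fit wrist [(array([  6., 191., 129., 282.]), 0.96, array([0.5016, 0.2419])), (array([478., 168., 560., 257.]), 0.76, array([ 0.6117, -0.0942]))]
```

View pics/h1.png

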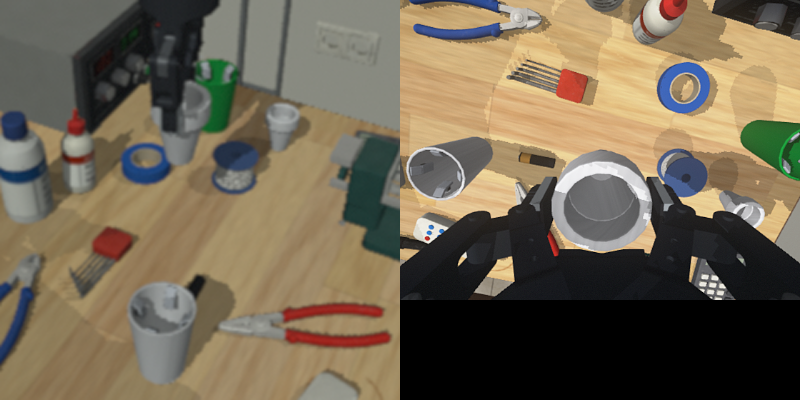

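Cup held upright by its collar; its rim is centred at about (283,283) in the wrist view. Wide cup unmoved. Next: the held rim centre in the same camera, for a consistent offset.

```bash
python3 - <<'E'
from h import *
w=eyes.capture('wrist')
for r in nets.silhouettes('wrist','cup')[:2]:print(np.round(r['box']),round(r['p'],2),[v.round(4) for v in fit([('wrist',r['box'])],PC,[.572,.076],.115)])
for x in(.566,.570,.574,.578):print(x,box('wrist',x,.076,[(.077,.03)],.115).round())
hsv=cv2.cvtColor(w,cv2.COLOR_RGB2HSV);m=((hsv[...,2]>200)&(hsv[...,1]<40)).astype(np.uint8);m[:200]=0;m[:,:200]=0;m[:,370:]=0
n,l,st,_=cv2.connectedComponentsWithStats(m);i=1+np.argmax(st[1:,4]);print(st[i])
E
```

```text
[213. 208. 352. 352.] 0.66 [array([0.5708, 0.0756]), array([-3.2994, -0.8523,  3.0622,  0.9488])]
0.566 [206. 235. 351. 362.]
0.57 [208. 225. 354. 354.]
0.574 [210. 216. 357. 347.]
0.578 [212. 206. 360. 339.]
[ 217  226  134   55 2537]
```

Call:
arm_command(steps=[-1,-0.15,-0.75,0,0,0,0,-1,-0.15,-0.75,0,0,0,0,-1,-0.15,-0.75,0,0,0,0,-1,-0.15,-0.75,0,0,0,0,-1,-0.15,-0.75,0,0,0,0,-1,-0.15,-0.75,0,0,0,0,-1,-0.1,-0.75,0,0,0,0,-1,0,-0.75,0,0,0,0])

```text
time: 7.55
position: [0.5097, 0.2158, 0.1663]
tool_rot: [-180.0, 0.0, 14.5]
force: [0.4, -0.1, -1.5]
opening: 0.0588
grip_force: 64.6
```

Call:
arm_command(steps=[-1,-0.05,-0.55,0,0,0,0,-1,0,-0.5,0,0,0,0,-1,0,0,0,0,0,0,-1,0,0,0,0,0,0])

```text
time: 7.88
position: [0.5026, 0.2404, 0.1663]
tool_rot: [180.0, -0.0, 14.6]
force: [-0.0, 0.0, -1.0]
opening: 0.0587
grip_force: 64.6
```

```bash
python3 held.py h2.png
```

```text
7.8833 [0.5026 0.2404 0.1663] [ 1.79973580e+02 -2.23704922e-03  1.46132052e+01] 0.05869001117426437 [-0.  0. -1.]
cup side [256. 233. 287. 293.] 0.79
outer side [243.7 281.3 280.8 339.6] 0.86
outer side [291.3 155.5 306.1 201.4] 0.65
outer top [354.3 161.5 378.9 187.6] 0.74
outer top [212.9 221.  217.9 232.5] 0.43
outer fit wrist [(array([240., 166., 322., 224.]), 0.55, array([0.5188, 0.2453]))]
```

View pics/h2.png

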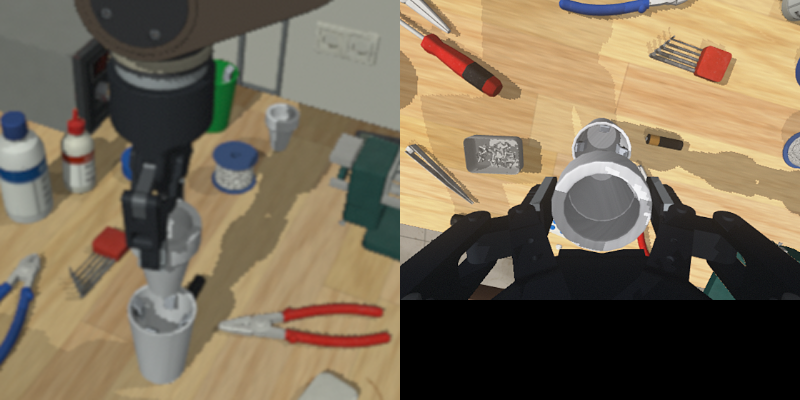

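```bash
python3 - <<'E'
from h import *
M['wrist']=eyes.camera_model('wrist')
for q in((.5015,.241),(.5025,.241),(.5055,.241),(.5085,.241),(.5015,.243)):print(q,'w',box('wrist',*q,[(.085,.031)]).round(1),'s',box('side',*q,PO).round(1))
print('cup side model',box('side',.5013,.2404,PC,.1145).round(1))
f=lambda q:(box('wrist',q[0],q[1],[(.085,.031)])-np.array([240.5,168,324,0]))[:3]
s=least_squares(f,[.502,.241],diff_step=1e-3);print(s.x,s.fun)
g=lambda q:(box('side',q[0],q[1],PC,.1145)-np.array([0,0,287,293]))[2:]
s=least_squares(g,[.502,.241],diff_step=1e-3);print('cup via side',s.x)
g=lambda q:(box('side',q[0],q[1],PO)-np.array([244,280,281.3,340.5]))
s=least_squares(g,[.502,.241],diff_step=1e-3);print('outer via side',s.x,s.fun)
E
```

```text
(0.5015, 0.241) w [237.7 171.6 321.9 252. ] s [242.5 280.8 282.4 340.8]
(0.5025, 0.241) w [238.  170.2 322.3 250.8] s [241.9 280.5 281.8 340.5]
(0.5055, 0.241) w [238.9 166.2 323.5 247.3] s [240.2 279.9 280.1 339.8]
(0.5085, 0.241) w [239.8 162.1 324.6 243.7] s [238.6 279.2 278.4 339.1]
(0.5015, 0.243) w [235.1 170.9 319.3 251.4] s [241.8 281.6 281.8 341.7]
cup side model [241.3 231.8 284.1 290.1]
[0.50441672 0.23991821] [-0.46451749  0.03251019  0.46401861]
cup via side [0.49527792 0.24342596]
outer via side [0.50170915 0.23983131] [-1.28133334  0.23419374  1.28779265 -0.31916399]
```

Call:
arm_command(steps=[-1,0.1,0,0.2,0,0,0,-1,0,0,0.5,0,0,0,-1,0,0,0.5,0,0,0,-1,0,0,0.4,0,0,0,-1,0,0,0.4,0,0,0,-1,0,0,0.15,0,0,0,-1,0,0,0,0,0,0,-1,0,0,0,0,0,0])

```text
time: 8.95
position: [0.5049, 0.2408, 0.1122]
tool_rot: [-180.0, 0.0, 14.5]
force: [-0.5, -0.7, -0.2]
opening: 0.0584
grip_force: 64.6
```

```bash
python3 held.py h3.png
```

```text
8.95 [0.5049 0.2408 0.1122] [-1.79999001e+02  4.79007366e-02  1.45463938e+01] 0.05844006879377592 [-0.5 -0.7 -0.2]
cup side [252. 259. 284. 312.] 0.91
outer side [244.3 285.5 281.7 341.4] 0.79
outer side [288.3 179.7 305.4 197.3] 0.74
outer top [353.7 160.5 380.4 188.2] 0.75
outer fit wrist [(array([228., 180., 332., 236.]), 0.97, array([0.5261, 0.2476]))]
```

View pics/h3.png

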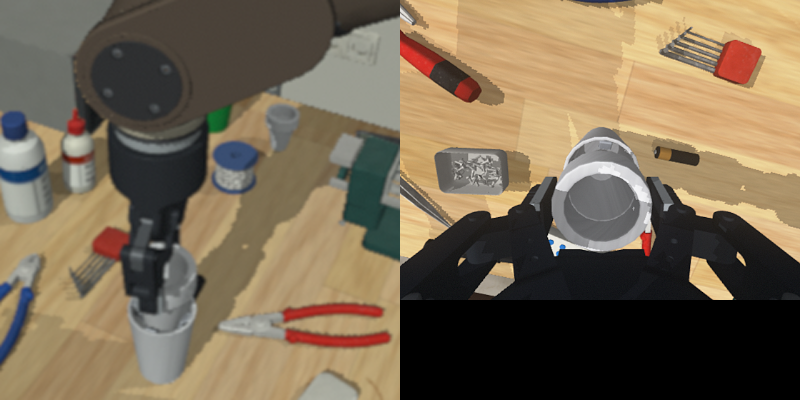

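The cup's foot is inside the wide cup's mouth, centred at crop (163,310), and no force shows. Pressing in small steps.

Call:
arm_command(steps=[-1,0,0,0.15,0,0,0,-1,0,0,0.15,0,0,0,-1,0,0,0.15,0,0,0,-1,0,0,0.1,0,0,0,-1,0,0,0,0,0,0,-1,0,0,0,0,0,0])

```text
time: 9.85
position: [0.5051, 0.2408, 0.0986]
tool_rot: [-180.0, -0.0, 14.5]
force: [0.7, 0.2, -1.0]
opening: 0.0586
grip_force: 64.7
```

Call:
arm_command(steps=[-1,0,0,0.1,0,0,0,-1,0,0,0.08,0,0,0,-1,0,0,0,0,0,0,-1,0,0,0,0,0,0])

```text
time: 10.18
position: [0.5055, 0.2409, 0.0949]
tool_rot: [-180.0, -0.1, 14.5]
force: [0.6, 0.3, 3.8]
opening: 0.0585
grip_force: 65.2
```

```bash
python3 held.py h4.png
```

```text
10.1833 [0.5055 0.2409 0.0949] [-1.79996624e+02 -7.38736454e-02  1.45424599e+01] 0.05847872491415092 [0.6 0.3 3.8]
cup side [260. 266. 284. 313.] 0.63
outer side [245.5 292.9 281.4 340.4] 0.92
outer top [357.6 162.1 380.7 188.1] 0.83
outer fit wrist [(array([224., 184., 338., 240.]), 0.64, array([0.5283, 0.2473]))]
```

View pics/h4.png

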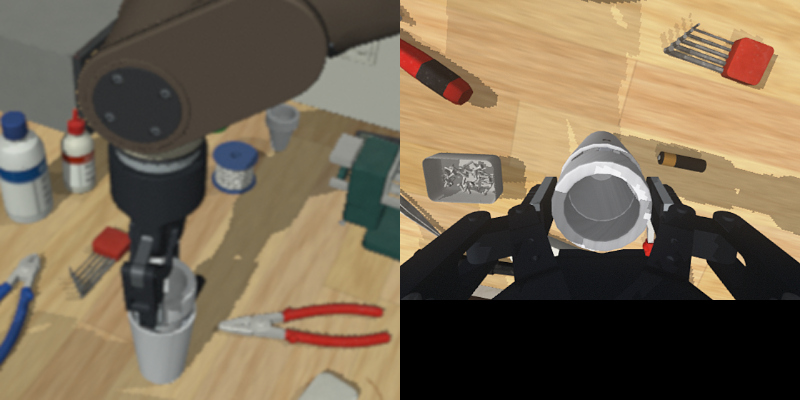

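Height (gap ≈13 mm) and force (≈5 N) agree; pressing about 3 mm more.

Call:
arm_command(steps=[-1,0,0,0.1,0,0,0,-1,0,0,0.08,0,0,0,-1,0,0,0,0,0,0,-1,0,0,0,0,0,0])

```text
time: 10.92
position: [0.5055, 0.2409, 0.0904]
tool_rot: [180.0, -0.1, 14.5]
force: [0.9, 1.1, 5.2]
opening: 0.0582
grip_force: 65.4
```

Call:
arm_command(steps=[1,0,0,0,0,0,0,1,0,0,0,0,0,0,1,0,0,0,0,0,0,1,0,0,0,0,0,0,1,0,0,0,0,0,0,1,0,0,0,0,0,0,1,0,0,0,0,0,0])

```text
time: 11.5
position: [0.5049, 0.2407, 0.0897]
tool_rot: [180.0, 0.0, 14.5]
force: [-0.4, -0.5, 1.1]
opening: 0.0855
grip_force: 0.0
```

Call:
arm_command(steps=[1,0,0,-0.3,0,0,0,1,0,0,-0.6,0,0,0,1,0,0,-0.8,0,0,0,1,0,0,-0.8,0,0,0,1,0,0,-0.8,0,0,0,1,0,0,-0.8,0,0,0,1,0,0,-0.6,0,0,0,1,0,0,0,0,0,0,1,0,0,0,0,0,0])

```text
time: 12.25
position: [0.5056, 0.2409, 0.2087]
tool_rot: [-180.0, -0.2, 14.5]
force: [0.7, -0.4, -0.3]
opening: 0.0859
grip_force: 0.0
```

```bash
python3 held.py h5.png
```

```text
12.25 [0.5056 0.2409 0.2087] [-1.79998130e+02 -1.61867536e-01  1.45421357e+01] 0.08592116060120482 [ 0.7 -0.4 -0.3]
cup side [242. 268. 281. 314.] 0.58
outer side [282.4 157.1 307.1 196.2] 0.63
outer side [243.9 296.5 280.4 339.8] 0.57
cup top [206. 220. 216. 234.] 0.62
outer top [355.8 163.5 382.2 190. ] 0.59
outer fit wrist [(array([248., 163., 308., 188.]), 0.77, array([0.517 , 0.2469]))]
```

View pics/h5.png

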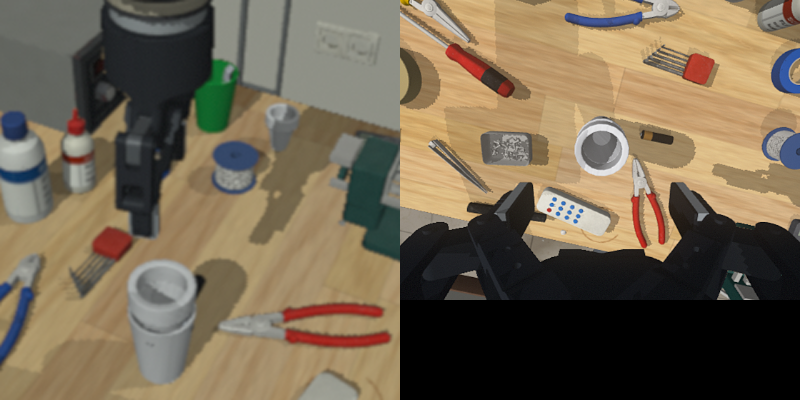

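Nested upright with the collar above the rim, robot clear. Quick check of the gap from the collar's top edge in the side view.

```bash
python3 - <<'E'
from h import *
b=eyes.capture('side')
for g in(0,.004,.008,.012,.016):print(g,box('side',.5025,.24,[(.107+g,.03),(.085+g,.03)]).round(1))
for n in ('cup','outer_cup'):
    for r in nets.silhouettes('side',n):print(n,np.round(r['box'],1))
cv2.imwrite('pics/end.png',cv2.resize(b[255:350,225:300],None,fx=6,fy=6,interpolation=cv2.INTER_NEAREST)[:,:,::-1])
E
```

```text
0 [242.4 271.2 281.8 310.8]
0.004 [242.4 269.5 281.9 309.2]
0.008 [242.3 267.7 282.  307.5]
0.012 [242.2 265.9 282.  305.8]
0.016 [242.1 264.2 282.1 304. ]
outer_cup [282.4 155.5 310.6 198.4]
outer_cup [243.7 297.2 285.7 340.5]
```

View pics/end.png

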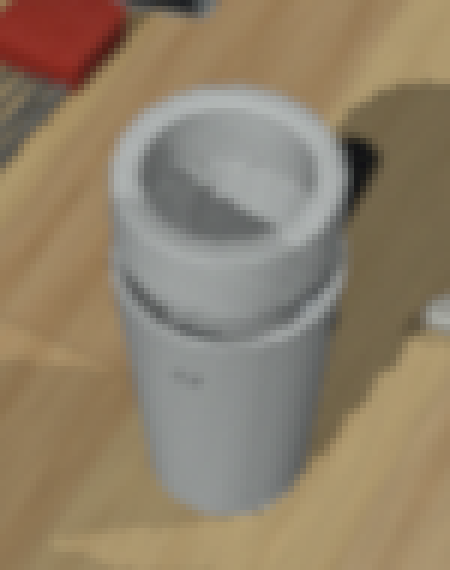

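The crop shows a visible dark gap between collar and rim. The top edge at row ≈269 gives 5–8 mm, in line with about 8.5 mm from the arm height. Handing in.

```bash
python3 -c "
from bench import job
print(job.finish_job())"
```

```text
the job is handed in; nothing more can be done
None
```

I set the larger collared cup upright in the wide cup, pressed to a gap of about 8 mm (5–8 mm from the side view, 8.6 mm from the arm height), then released it and handed the job in at about 12 s; the hand-in gave no verdict.

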